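# Make up a wheel kit and a bracket kit from printed parts

## Task

Make up the two kits in the light grey trays. Wheel kit, in the tray with one big and one narrow bay: the tyred wheel flat in the big bay with the tapered sleeve, taper down, seated fully home in its hub, and the plain tube spacer upright in the narrow bay. Bracket kit, in the tray with two equal bays: the channel bracket in one bay and the bar knob in the other, each standing flat on its base.

Things in the scene. Friction and masses are not known exactly. Their poses are not given: they have to be found in the camera images.
- wheel_hub (a point): Loose pink spoked wheel lying flat, black tyre 90 mm diameter, 16 mm high (spokes lower). In its middle a hollow hub, 52 mm high, outside tapering from 46 mm diameter at the rim to 36 at the bottom; open-topped tapered bore, 39 mm at the rim, about 30 at its floor. Point on the hub axis, 40 mm above the wheel's underside, where the hub is gripped (45 mm wide). z up. 0.13 kg.
- sleeve_head (a point): Loose pink solid tapered sleeve on its small end, 58 mm high: taper 34 mm high, diameter 29.6 mm at the foot, 36 at its top; above it a straight round head 46 mm diameter, 24 mm high, with a dark slot across its top. Point: centre of the head, 46 mm above the foot. Seated, the head rests on the hub rim (1.4 mm clearance round the taper) and this point is 24 mm above wheel_hub. z up. 0.07 kg.
- spacer_mid (a point): Loose pink plain round tube standing upright, 34 mm outside and 22 mm inside diameter, 46 mm high. This point is its centre, half-way up. z along its axis, up. 0.04 kg.
- bracket_mid (a point): Loose pink printed channel bracket, a U open at the top and at both ends: 70 mm long (its x), 36 mm wide over its two upright walls (its y), 46 mm high, walls 6 mm thick, base 8 mm. This point is its centre, half-way up. z up. It is gripped across its two walls. 0.08 kg.
- knob_bar (a point): Loose pink bar knob: round foot 42 mm diameter and 14 mm high, on it an upright grip bar 44 mm long (its x), 14 mm thick (its y), reaching up to 48 mm. This point is the middle of the bar, 31 mm above the underside. z up. 0.05 kg.
- tray_wheel: Fixed light grey open tray, 124 (its x) by 186 mm (its y), divider off centre, parallel to x: big square bay 116 x 116 mm, centre y = -31 mm; narrow bay 116 (x) by 58 mm (y), centre y = +60 mm. Floor 4 mm thick; walls and divider 4 mm thick, tops 16 mm above the bench. Origin: centre of its underside, on the bench. z up.
- tray_bracket: Fixed light grey open tray, 124 (its x) by 186 mm (its y), divider in the middle, parallel to x: two equal bays 116 (x) by 87 mm (y), centres y = +45.5 and -45.5 mm. Floor 4 mm thick; walls and divider 4 mm thick, tops 16 mm above the bench. Origin: centre of its underside, on the bench. z up.
There are look-alikes about, which are no part of the job. What is shaped like the part that bears spacer_mid but orange or turquoise is not meant.

How it is judged:
At the end, for the whole second after the job is handed in: Wheel flat in the big bay within 16 mm of its middle each way; sleeve in its hub, coaxial within 5 mm, within 3 mm of home; spacer in the narrow bay; bracket and knob in the other tray, one per bay, either way round. All upright within 0.08 rad, within 4 mm of floor height, released, at rest (linear speed of each of wheel, sleeve, spacer, bracket, knob below 0.02 m/s and angle between each of wheel_hub, sleeve_head, spacer_mid, bracket_mid, knob_bar's own z axis and vertical below 0.08 rad and x of wheel_hub in the frame of tray_wheel between -0.016 and 0.016 m and y of wheel_hub in the frame of tray_wheel between -0.047 and -0.015 m and z of wheel_hub in the frame of tray_wheel between 0.04 and 0.048 m and horizontal distance between sleeve_head and wheel_hub below 0.005 m and z of sleeve_head in the frame of wheel_hub between 0.021 and 0.027 m and x of spacer_mid in the frame of tray_wheel between -0.044 and 0.044 m and y of spacer_mid in the frame of tray_wheel between 0.045 and 0.075 m and z of spacer_mid in the frame of tray_wheel between 0.023 and 0.031 m and ((x of bracket_mid in the frame of tray_bracket between -0.043 and 0.043 m and y of bracket_mid in the frame of tray_bracket between 0.0175 and 0.0735 m and z of bracket_mid in the frame of tray_bracket between 0.023 and 0.031 m and x of knob_bar in the frame of tray_bracket between -0.04 and 0.04 m and y of knob_bar in the frame of tray_bracket between -0.0715 and -0.0195 m and z of knob_bar in the frame of tray_bracket between 0.031 and 0.039 m) or (x of bracket_mid in the frame of tray_bracket between -0.043 and 0.043 m and y of bracket_mid in the frame of tray_bracket between -0.0735 and -0.0175 m and z of bracket_mid in the frame of tray_bracket between 0.023 and 0.031 m and x of knob_bar in the frame of tray_bracket between -0.04 and 0.04 m and y of knob_bar in the frame of tray_bracket between 0.0195 and 0.0715 m and z of knob_bar in the frame of tray_bracket between 0.031 and 0.039 m))); the robot touches nothing.
It also fails if it takes over 120 s, if anything falls off the work surface, if the arm or the gripper's body presses on something with over 40 N, if the wrist force passes 120 N, or if a joint passes its speed limit or range.

## Robot

A 7-joint arm with a two-finger parallel gripper is mounted at the origin on the work surface. World frame = base frame: x ahead of the robot, y to its left, z up, the work surface at z = 0. Lengths are in m, angles in rad, forces in N, time in s.
With the tool pointing down it reaches from about 0.4 to 0.925 m from the base axis. Payload 4.1 kg.
Tool frame: the origin (TCP) lies on the centre line of the jaws, within the pads' length; the fingertips stand 25 mm ahead of it and the grasp point (between the pads) lies 6 mm ahead of it (r.tcp_to_tips is the distance from the TCP to the fingertips, in m); z points along the fingers, y is the line along which they close (so a half turn about z gives the same grasp; the last joint's range is limited). The gripper opens to 85 mm and grips with 20 to 120 N. Pads are 22 mm wide; open, the fingers measure 114 mm over their backs; the gripper's body (76 mm by 85 mm) begins 54 mm behind the grasp point. The pads swing forward as they close: fully open they stand 13 mm farther back than shut.
Start: joints at [-1.41, 0.398, 0.045, 1.537, -0.019, 1.207, -0.051], TCP at [0.167, 0.628, 0.256] pointing down, gripper open.
Joint ranges: [-2.82, 2.82], [-0.49, 2.23], [-1.37, 1.46], [0, 2.46], [-1.36, 4.5], [0.23, 2], [-2.94, 2.94]. Speed limits (rad/s): [2.57, 2.57, 3.14, 3.14, 3.14, 3.14, 3.14].

## Interface

Orientations are given as a unit quaternion [w, x, y, z].
In Python, from plant import state, imaging, r gives the robot as it stands. The module is installed in compiled form; this text tells all that it offers.
- The arm moves only by the shell command python3 -m creep 'ROWS' [FORCE]. ROWS is JSON, a list of rows, each a list of 5 numbers: the shift along the tool's x, y, z in cm, then the turn about the tool's z in degrees, then the opening, from 0 (shut) to 1 (fully open). A call has 1 to 10 rows; each row is the pose to reach, as a shift and turn from the pose commanded when the call began, along the tool's axes at that moment; what a row does not reach only later rows make up. A row lasts 1/12 s, in which the tool goes at most 41.7 mm and 7.16 degrees, less where a joint would pass 70% of its speed; a pose out of reach is approached as far as the arm can. A call with a gripper value outside its range is refused whole. The fingers move at their own pace and stop on an object; FORCE is the grip in N (left out, the last holds). Time passes only in rows, so rows that repeat a pose let the fingers close. It gives the time, the measured TCP pose, the force, the opening and the grip force at its end, in the units of the state.
- state(): the state, without advancing time (a new reading comes with each control period).
- imaging.snapshot(name): name is "scene" or "top"; returns (picture, depth): 480x640x3 uint8, blue, green, red; 480x640 float32, m along the optical axis (not along the pixel's ray), 0 where there is no reading.
- imaging.camera_info(name): a dict with "mtx" (3x3 intrinsics, pixels), "k1" (the pictures are not rectified: a ray, as slopes to the right and down, at radius r is drawn at 1 + k1 r^2 times it, then the intrinsics apply), "pose" (4x4, takes a point from camera to world coordinates). Camera axes: x right, y up, looking along -z (the intrinsics and any distortion apply to the point x, -y, -z); pixel columns grow to the right and rows downward; lengths in m; the calibration is good to about 2 mm. A picture is of the moment at which its call begins. camera_info takes no time and is no camera call.
- r.hand_in(): hands the job in; it is judged then, once.
The state is a dict: "time": time; "joints": joint angles; "joint_velocities": joint speeds; "joint_torque": joint torques, N m; "tool_pos": TCP position; "tcp_rot": TCP orientation; "contact_force": force on the tool from outside, world axes, zero at the start; "ft_torque": the same for the moment, N m; "opening": finger opening in m; "gripper_force": force on a finger pad.
Only numpy, scipy, OpenCV 4.12 (cv2) and the standard library are available. Lean on these libraries where they do the work, as an engineer would, in place of code of your own. Each camera call takes 0.05 s, during which the arm holds its last target. There are 200 camera calls.

## Working session

There is one attempt and no reset: what is moved stays moved. The work goes in short steps, Python scripts to look and compute and a shell command to move; the robot and the scene stay as the last step left them, time stands still between calls to the robot, and variables do not carry over. Pictures are saved under pics/ and viewed, at most 14 in all, crops included, and the job is handed in when it is done.

```bash
mkdir -p pics; cat > h.py <<'E'
import numpy as np, cv2
from plant import state, imaging, r
def snap(n):
    p,d=imaging.snapshot(n); c=imaging.camera_info(n); return p,d,c
def rays(c,uv):
    K=np.array(c["mtx"],float); uv=np.atleast_2d(np.array(uv,float))
    q=(uv-[K[0,2],K[1,2]])/[K[0,0],K[1,1]]
    s=q.copy()
    for _ in range(20): s=q/(1+c["k1"]*(s**2).sum(1,keepdims=True))
    T=np.array(c["pose"]); v=np.c_[s[:,0],-s[:,1],-np.ones(len(s))]
    return T[:3,3], v@T[:3,:3].T
def onplane(c,uv,z):
    o,d=rays(c,uv); return o+d*((z-o[2])/d[:,2])[:,None]
def pts(c,d,uv):
    o,v=rays(c,uv); uv=np.atleast_2d(uv).astype(int)
    return o+v*d[uv[:,1],uv[:,0]][:,None]
E
python3 - <<'E'
from h import *
for n in("scene","top"):
    p,d,c=snap(n); cv2.imwrite(f"pics/{n}0.png",p); print(n,np.round(c["pose"],3).tolist(),np.round(c["mtx"],1).tolist(),c["k1"],(d>0).mean())
s=state(); print(s["tool_pos"],s["tcp_rot"],s["opening"],s["time"],r.tcp_to_tips)
E
```

```text
scene [[-0.017, -0.697, 0.716, 1.39], [1.0, -0.007, 0.016, 0.031], [-0.006, 0.717, 0.697, 0.829], [0.0, 0.0, 0.0, 1.0]] [[516.7, 0.0, 312.7], [0.0, 516.7, 243.0], [0.0, 0.0, 1.0]] -0.0226432303953408 0.9961653645833334
top [[-0.022, 0.985, -0.171, 0.417], [-1.0, -0.02, 0.011, 0.021], [0.007, 0.172, 0.985, 1.203], [0.0, 0.0, 0.0, 1.0]] [[551.6, 0.0, 314.9], [0.0, 551.6, 244.0], [0.0, 0.0, 1.0]] -0.10677586485843941 0.9960774739583333
[0.16682584 0.62769371 0.2553688 ] [-5.61194939e-05  1.29497782e-01  9.91579339e-01 -8.57387160e-04] 0.0855506895239702 0.1 0.025
```

View pics/top0.png

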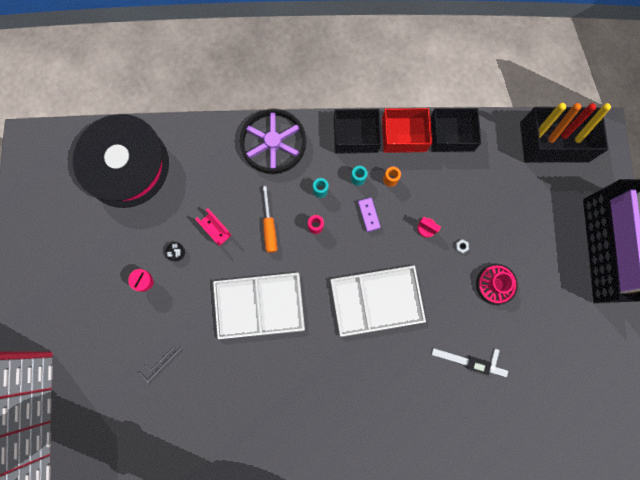

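View pics/scene0.png

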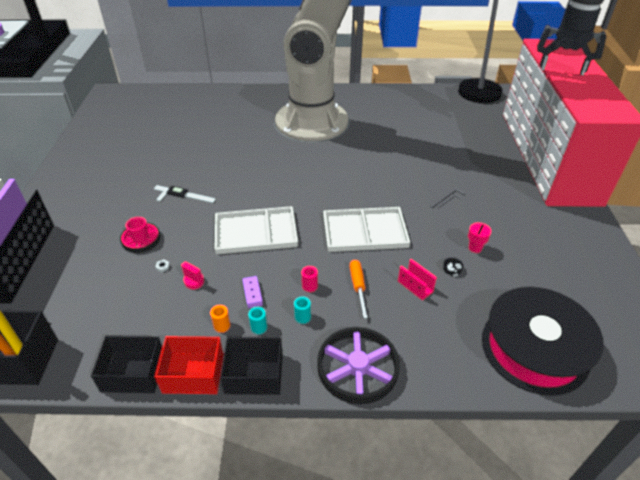

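The top view shows these candidates:
- **Pink parts wanted:** sleeve (140,280) with a slot, bracket (213,227), spacer (316,224), knob (429,228), wheel (497,284).
- **Look-alikes:** turquoise tubes (320,187) and (359,175), orange tube (393,176), large purple wheel (273,140), spool (120,160), purple block (369,214).
- **Trays:** tray_bracket (258,305) with equal bays, and tray_wheel (378,300) with its narrow bay on the left.

I choose the pink parts and will measure them now.

```bash
cat >> h.py <<'E'
def pink(p):
    h=cv2.cvtColor(p,cv2.COLOR_BGR2HSV); return (cv2.inRange(h,(160,120,60),(176,255,255)))
def cloud(p,d,c,box,m):
    u0,v0,u1,v1=box; vv,uu=np.nonzero(m[v0:v1,u0:u1]); uv=np.c_[uu+u0,vv+v0]
    return uv,pts(c,d,uv)
def rect(xy):
    (cx,cy),(w,h),a=cv2.minAreaRect(np.float32(xy*1000)); 
    if w<h: w,h,a=h,w,a+90
    return np.round([cx,cy,w,h,(a+90)%180-90],1)
E
python3 - <<'E'
from h import *
p,d,c=snap("top"); m=pink(p)
B=dict(sleeve=(120,260,160,300),bracket=(190,200,235,250),spacer=(300,208,332,240),knob=(412,212,446,245),wheel=(470,255,525,312))
for n,b in B.items():
    uv,P=cloud(p,d,c,b,m); zm=np.percentile(P[:,2],97); t=P[P[:,2]>zm-.006]
    print(n,len(uv),"ztop",zm.round(4),"all",rect(P[:,:2]),"top",rect(t[:,:2]),t.mean(0).round(4))
h=cv2.cvtColor(p,cv2.COLOR_BGR2HSV); w=cv2.inRange(h,(0,0,135),(180,40,255))
for n,b in dict(tb=(205,262,312,345),tw=(322,258,434,342)).items():
    uv,P=cloud(p,d,c,b,w); 
    k=P[:,2]>.012
    print(n,len(P),np.percentile(P[:,2],[5,50,95]).round(4),rect(P[:,:2]),rect(P[k][:,:2]),k.sum())
im=cv2.resize(p[195:320,120:530],None,fx=1.95,fy=1.95,interpolation=2); cv2.imwrite("pics/crop0.png",im)
E
```

```text
sleeve 454 ztop 0.0617 all [501.1 219.4 427.6  48.4  73.5] top [476.7 215.7 404.2  44.9  66.6] [0.5477 0.3793 0.0621]
bracket 601 ztop 0.049 all [561.7 140.2 374.2  39.4  41.1] top [557.7 132.5 357.6  36.2  42.4] [0.6595 0.2255 0.0681]
spacer 234 ztop 0.05 all [552.    9.6 270.3  35.7  -1.2] top [549.2   9.9 264.7  30.1  -1.2] [0.6604 0.0085 0.0731]
knob 347 ztop 0.0513 all [ 538.6 -127.   380.9   44.9  -44. ] top [ 539.4 -114.3  365.3   44.   -47.3] [ 0.6533 -0.2395  0.0576]
wheel 1086 ztop 0.054 all [ 460.  -211.5  465.8   84.7  -69.3] top [ 485.6 -193.2  448.1   45.2  -78. ] [ 0.5209 -0.3627  0.1241]
tb 5138 [0.0003 0.0047 0.0169] [483.  128.4 202.  149.9 -85.1] [482.5 126.3 198.7 147.2 -85.4] 671
tw 5075 [0.0006 0.005  0.0175] [494.4 -95.5 253.3 128.  -81.8] [494.2 -93.8 249.3 124.8 -82.1] 686
```

View pics/crop0.png

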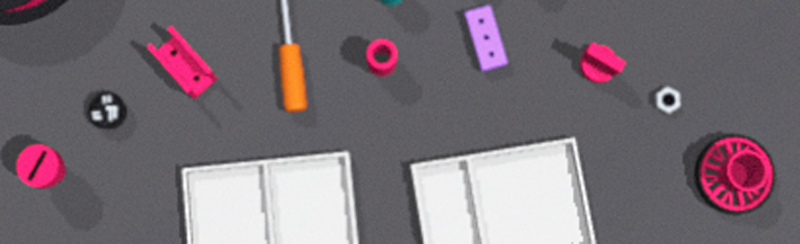

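The crop confirms it: slotted sleeve (40,165), U bracket (182,60), pink tube (382,57), bar knob (602,62), and the wheel with hub rim at (748,170) in the crop. Next I'll filter out depth dropouts and measure again.

```bash
cat > meas.py <<'E'
from h import *
def allm():
    p,d,c=snap("top"); m=pink(p)
    B=dict(sleeve=(120,260,160,300,.058),bracket=(190,200,235,250,.046),spacer=(300,208,332,240,.046),knob=(412,212,446,245,.048),wheel=(470,255,525,312,.052))
    for n,b in B.items():
        uv,P=cloud(p,d,c,b[:4],m); k=(d[uv[:,1],uv[:,0]]>.3)&(P[:,2]<.08)&(P[:,2]>-.01); 
        t=k&(P[:,2]>b[4]-.005); Q=onplane(c,uv[t],b[4]); print(n,"ztop",np.percentile(P[k][:,2],97).round(4),"top",rect(Q[:,:2]),Q.mean(0).round(4),t.sum())
    h=cv2.cvtColor(p,cv2.COLOR_BGR2HSV); w=cv2.inRange(h,(0,0,135),(180,40,255))
    for n,b in dict(tb=(205,262,312,345),tw=(322,258,434,342)).items():
        mm=np.zeros_like(w); mm[b[1]:b[3],b[0]:b[2]]=w[b[1]:b[3],b[0]:b[2]]
        cs,_=cv2.findContours(mm,cv2.RETR_EXTERNAL,2); k=max(cs,key=cv2.contourArea)[:,0]
        print(n,rect(onplane(c,k,.016)[:,:2]),rect(onplane(c,k,.0)[:,:2]))
allm()
E
python3 meas.py; python3 - <<'E'
from h import *
from scipy.spatial.transform import Rotation as R
q=state()["tcp_rot"]; print(R.from_quat([q[1],q[2],q[3],q[0]]).as_matrix().round(3))
E
```

```text
sleeve ztop 0.0617 top [548.1 379.6  45.4  44.4  89.1] [0.548  0.3805 0.058 ] 351
bracket ztop 0.0486 top [664.1 229.5  70.4  36.1  42.6] [0.664 0.23  0.046] 177
spacer ztop 0.0483 top [665.1   7.5  32.9  30.1  -1.2] [0.6659 0.0075 0.046 ] 115
knob ztop 0.0511 top [ 655.5 -240.6   44.1   14.9   57.1] [ 0.6557 -0.2404  0.048 ] 133
wheel ztop 0.0533 top [ 527.1 -388.3   46.6   42.7   88.4] [ 0.5277 -0.3889  0.052 ] 124
tb [492.3 133.  188.  126.5 -85.1] [493.3 134.5 190.6 128.2 -85.1]
tw [ 497.7 -124.1  188.3  126.1  -81.8] [ 498.8 -126.   190.8  127.8  -81.8]
[[-0.966  0.257 -0.   ]
 [ 0.257  0.966 -0.001]
 [-0.    -0.001 -1.   ]]
```

```bash
cat > go.py <<'E'
# go.py x y z(tcp, mm) yawdeg(direction of tool y) : shift in tool axes (cm), turn (deg)
import sys; from h import *
from scipy.spatial.transform import Rotation as R
def rel(x,y,z,a):
    s=state(); q=s["tcp_rot"]; M=R.from_quat([q[1],q[2],q[3],q[0]]).as_matrix()
    d=M.T@(np.array([x,y,z])/1000-s["tool_pos"])*100
    yaw=np.degrees(np.arctan2(M[1,1],M[0,1])); t=-((a-yaw+90)%180-90)
    print("shift",d.round(2),"turn",round(t,1),"| pos",s["tool_pos"].round(4),"yaw",round(yaw,1),"j7",round(s["joints"][6],2),"tilt",np.degrees(np.arccos(-M[2,2])).round(2),"t",round(s["time"],2))
if __name__=="__main__": rel(*map(float,sys.argv[1:5]))
E
python3 -m creep '[[-29,-12.8,0,-28,1],[-29,-12.8,0,-28,1],[-29,-12.8,0,-28,1],[-29,-12.8,0,-28,1],[-29,-12.8,0,-28,1],[-29,-12.8,0,-28,1],[-29,-12.8,0,-28,1],[-29,-12.8,0,-28,1],[-29,-12.8,0,-28,1],[-29,-12.8,0,-28,1]]' 40
python3 go.py 664 229.5 150 132.6
```

```text
time: 1.03
tool_pos: [0.4162, 0.4281, 0.2562]
tcp_rot: [0.0, -0.112, 0.994, -0.0]
contact_force: [-0.7, 1.5, -0.1]
opening: 0.0853
gripper_force: 0.0
shift [-19.75 -24.87  10.64] turn -29.8 | pos [0.4162 0.4281 0.2562] yaw 102.8 j7 0.95 tilt 0.03 t 1.03
```

```bash

python3 -m creep '[[-19.7,-24.9,10.6,-29.8,1],[-19.7,-24.9,10.6,-29.8,1],[-19.7,-24.9,10.6,-29.8,1],[-19.7,-24.9,10.6,-29.8,1],[-19.7,-24.9,10.6,-29.8,1],[-19.7,-24.9,10.6,-29.8,1],[-19.7,-24.9,10.6,-29.8,1],[-19.7,-24.9,10.6,-29.8,1],[-19.7,-24.9,10.6,-29.8,1],[-19.7,-24.9,10.6,-29.8,1]]' 40
python3 go.py 664 229.5 46 132.6
python3 - <<'E'
from h import *
p,d,c=snap("scene"); cv2.imwrite("pics/s1.png",cv2.resize(p[180:330,360:500],None,fx=4,fy=4,interpolation=2))
E
```

```text
time: 1.87
tool_pos: [0.6636, 0.2295, 0.1482]
tcp_rot: [-0.001, -0.364, 0.931, -0.001]
contact_force: [-0.5, 0.9, -0.0]
opening: 0.0855
gripper_force: 0.0
shift [-0.06 -0.02 10.22] turn 0.1 | pos [0.6636 0.2295 0.1482] yaw 132.7 j7 1.96 tilt 0.18 t 1.87
```

View pics/s1.png

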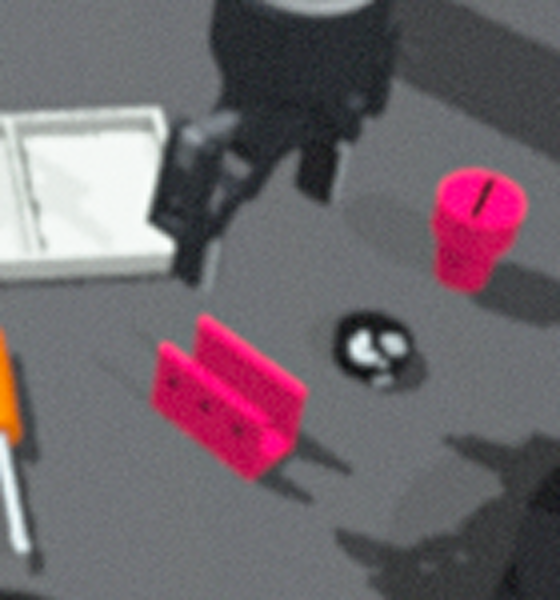

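The open fingers, at (195,270) and (325,195) in the crop, straddle the bracket across its walls. Descending to grip.

```bash

python3 -m creep '[[-0.1,0,3,0,1],[-0.1,0,6,0,1],[-0.1,0,8,0,1],[-0.1,0,9.2,0,1],[-0.1,0,10,0,1],[-0.1,0,10.2,0,1],[-0.1,0,10.2,0,0.2],[-0.1,0,10.2,0,0.2],[-0.1,0,10.2,0,0.2],[-0.1,0,10.2,0,0.2]]' 40
python3 -m creep '[[0,0,0,0,0],[0,0,0,0,0],[0,0,0,0,0],[0,0,0,0,0],[0,0,-2,0,0],[0,0,-6,0,0],[0,0,-9,0,0],[0,0,-10,0,0],[0,0,-10,0,0]]' 40
python3 go.py 488.4 178.3 146 94.9
```

```text
time: 2.75
tool_pos: [0.6644, 0.2332, 0.0498]
tcp_rot: [0.001, -0.366, 0.931, 0.0]
contact_force: [0.3, -0.1, 0.3]
opening: 0.0387
gripper_force: 0.1
time: 3.5
tool_pos: [0.6655, 0.2335, 0.152]
tcp_rot: [0.003, -0.366, 0.931, 0.0]
contact_force: [0.4, -0.2, 0.3]
opening: 0.0354
gripper_force: 41.7
shift [16.73  8.01  0.48] turn 38.0 | pos [0.6655 0.2335 0.152 ] yaw 132.9 j7 1.96 tilt 0.38 t 3.5
```

```bash

python3 -m creep '[[16.7,8,0.5,38,0],[16.7,8,0.5,38,0],[16.7,8,0.5,38,0],[16.7,8,0.5,38,0],[16.7,8,0.5,38,0],[16.7,8,0.5,38,0],[16.7,8,0.5,38,0],[16.7,8,0.5,38,0],[16.7,8,0.5,38,0]]' 40
python3 go.py 488.4 178.3 56 94.9
```

```text
time: 4.25
tool_pos: [0.4868, 0.1779, 0.1425]
tcp_rot: [-0.0, -0.043, 0.999, -0.0]
contact_force: [0.0, 0.1, -1.2]
opening: 0.0351
gripper_force: 41.6
shift [-0.17  0.03  8.65] turn 0.1 | pos [0.4868 0.1779 0.1425] yaw 95.0 j7 1.31 tilt 0.05 t 4.25
```

```bash

python3 -m creep '[[-0.2,0,3,0,0],[-0.2,0,5.5,0,0],[-0.2,0,7,0,0],[-0.2,0,7.8,0,0],[-0.2,0,8.3,0,0],[-0.2,0,8.4,0,0],[-0.2,0,8.4,0,0],[-0.2,0,8.4,0,0]]' 40
python3 go.py 488.4 178.3 54 94.9
```

```text
time: 4.92
tool_pos: [0.4896, 0.1783, 0.0602]
tcp_rot: [0.001, -0.043, 0.999, 0.0]
contact_force: [0.1, -0.0, -0.7]
opening: 0.035
gripper_force: 41.7
shift [0.12 0.01 0.62] turn 0.0 | pos [0.4896 0.1783 0.0602] yaw 94.9 j7 1.35 tilt 0.12 t 4.92
```

```bash

python3 -m creep '[[0,0,0.2,0,0],[0,0,0.4,0,0],[0,0,0.4,0,0],[0,0,0.4,0,0]]'
python3 -m creep '[[0,0,0.2,0,0],[0,0,0.2,0,0],[0,0,0.2,0,0]]'
```

```text
time: 5.25
tool_pos: [0.4887, 0.178, 0.0555]
tcp_rot: [0.0, -0.043, 0.999, 0.0]
contact_force: [0.3, 0.3, -0.8]
opening: 0.0348
gripper_force: 41.7
time: 5.5
tool_pos: [0.4891, 0.1782, 0.0538]
tcp_rot: [0.0, -0.043, 0.999, 0.0]
contact_force: [-0.7, -0.6, 4.5]
opening: 0.0351
gripper_force: 42.2
```

Contact is at the expected height, so I release and retreat.

```bash

python3 -m creep '[[0,0,0,0,0.6],[0,0,0,0,0.6],[0,0,0,0,0.6],[0,0,-0.5,0,0.7],[0,0,-3,0,1],[0,0,-7,0,1],[0,0,-11,0,1],[0,0,-13,0,1],[0,0,-13,0,1]]' 40
python3 go.py 655.5 -240.5 150 147.1
```

```text
time: 6.25
tool_pos: [0.4921, 0.1792, 0.1889]
tcp_rot: [0.005, -0.043, 0.999, 0.002]
contact_force: [0.1, -0.3, 0.4]
opening: 0.0855
gripper_force: 0.0
shift [-12.66 -43.23   3.83] turn -52.2 | pos [0.4921 0.1792 0.1889] yaw 94.9 j7 1.29 tilt 0.63 t 6.25
```

```bash

python3 -m creep '[[-6,-21.6,0,64,1],[-6,-21.6,0,64,1],[-6,-21.6,0,64,1],[-6,-21.6,0,64,1],[-6,-21.6,0,64,1],[-6,-21.6,0,64,1],[-6,-21.6,0,64,1],[-6,-21.6,0,64,1],[-6,-21.6,0,64,1]]'
python3 go.py 655.5 -240.5 150 147.1
```

```text
time: 7.0
tool_pos: [0.5664, -0.0329, 0.1824]
tcp_rot: [-0.001, 0.496, 0.868, -0.001]
contact_force: [0.2, 0.5, 0.3]
opening: 0.0856
gripper_force: 0.0
shift [-22.42  -2.85   3.23] turn 63.4 | pos [ 0.5664 -0.0329  0.1824] yaw 30.5 j7 0.72 tilt 0.1 t 7.0
```

```bash

python3 -m creep '[[-22.4,-2.8,3.2,63.4,1],[-22.4,-2.8,3.2,63.4,1],[-22.4,-2.8,3.2,63.4,1],[-22.4,-2.8,3.2,63.4,1],[-22.4,-2.8,3.2,63.4,1],[-22.4,-2.8,3.2,63.4,1],[-22.4,-2.8,3.2,63.4,1],[-22.4,-2.8,3.2,63.4,1],[-22.4,-2.8,3.2,63.4,0.6],[-22.4,-2.8,3.2,63.4,0.6]]'
python3 go.py 655.5 -240.5 45 147.1
python3 - <<'E'
from h import *
p,d,c=snap("scene"); cv2.imwrite("pics/s2.png",cv2.resize(p[190:310,130:270],None,fx=4,fy=4,interpolation=2))
p,d,c=snap("top"); cv2.imwrite("pics/t2.png",cv2.resize(p[180:340,200:460],None,fx=3,fy=3,interpolation=2))
E
```

```text
time: 7.83
tool_pos: [0.6575, -0.2385, 0.1498]
tcp_rot: [-0.001, 0.877, 0.48, -0.001]
contact_force: [-0.0, 1.0, -0.2]
opening: 0.0638
gripper_force: 0.0
shift [-0.27 -0.04 10.48] turn 0.3 | pos [ 0.6575 -0.2385  0.1498] yaw -32.6 j7 0.11 tilt 0.14 t 7.83
```

View pics/s2.png

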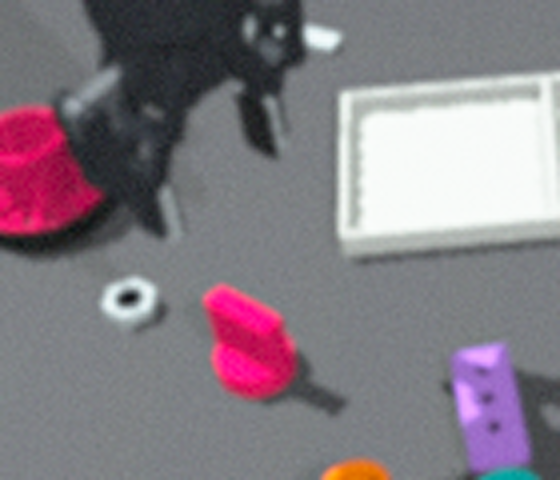

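View pics/t2.png

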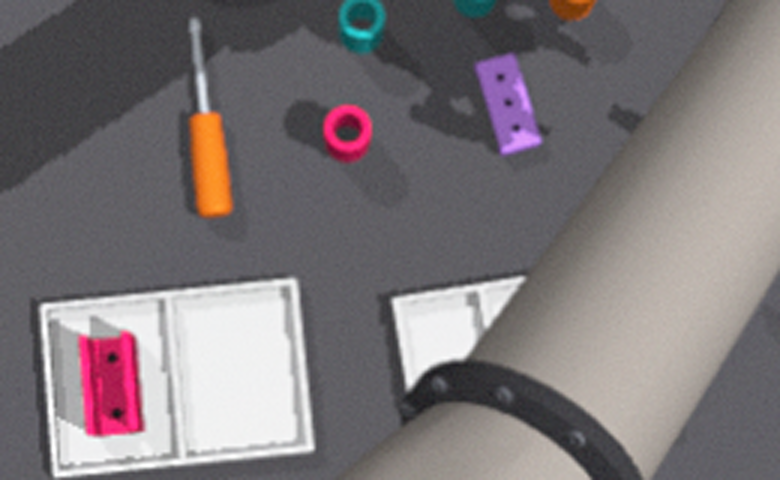

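The bracket stands in the left bay of the left tray (crop 112,385). The fingers line up across the knob bar (crop 250,330) and are clear of the nut. Descending.

```bash

python3 -m creep '[[-0.2,0,3,0,0.6],[-0.2,0,6,0,0.6],[-0.2,0,8,0,0.6],[-0.2,0,9.4,0,0.6],[-0.2,0,10.2,0,0.6],[-0.2,0,10.4,0,0.6],[-0.2,0,10.4,0,0.3],[-0.2,0,10.4,0,0],[-0.2,0,10.4,0,0],[-0.2,0,10.4,0,0]]' 40
python3 -m creep '[[0,0,0,0,0],[0,0,0,0,0],[0,0,0,0,0],[0,0,0,0,0]]' 40
python3 go.py 655.5 -240.5 45 147.1
```

```text
time: 8.77
tool_pos: [0.658, -0.241, 0.049]
tcp_rot: [0.001, 0.877, 0.481, 0.001]
contact_force: [0.9, -0.4, 6.1]
opening: 0.0132
gripper_force: 40.3
time: 9.1
tool_pos: [0.658, -0.241, 0.049]
tcp_rot: [0.001, 0.877, 0.481, 0.001]
contact_force: [0.1, 0.1, 6.5]
opening: 0.0134
gripper_force: 40.0
shift [-0.1  -0.24  0.4 ] turn 0.4 | pos [ 0.658 -0.241  0.049] yaw -32.5 j7 0.17 tilt 0.16 t 9.1
```

```bash

python3 -m creep '[[0,0,-2,0,0],[0,0,-5,0,0],[0,0,-8,0,0],[0,0,-11,0,0],[0,0,-11,0,0],[0,0,-11,0,0]]' 40
python3 go.py 496.2 87.7 150 147.1
```

```text
time: 9.6
tool_pos: [0.6578, -0.2409, 0.1594]
tcp_rot: [0.001, 0.877, 0.481, 0.001]
contact_force: [-0.1, 0.4, -1.6]
opening: 0.0134
gripper_force: 39.2
shift [ 19.04 -31.29   0.85] turn 0.4 | pos [ 0.6578 -0.2409  0.1594] yaw -32.5 j7 0.11 tilt 0.22 t 9.6
```

```bash

python3 -m creep '[[19,-31.3,0.8,0,0],[19,-31.3,0.8,0,0],[19,-31.3,0.8,0,0],[19,-31.3,0.8,0,0],[19,-31.3,0.8,0,0],[19,-31.3,0.8,0,0],[19,-31.3,0.8,0,0],[19,-31.3,0.8,0,0],[19,-31.3,0.8,0,0],[19,-31.3,0.8,0,0]]' 40
python3 -m creep '[[0,0,3,0,0],[0,0,5.5,0,0],[0,0,7.5,0,0],[0,0,8.5,0,0],[0,0,8.8,0,0],[0,0,8.8,0,0],[0,0,8.8,0,0]]' 40
python3 go.py 496.2 87.7 53 147.1
```

```text
time: 10.43
tool_pos: [0.49, 0.0963, 0.1468]
tcp_rot: [-0.003, 0.874, 0.486, -0.003]
contact_force: [-1.1, 0.5, -1.4]
opening: 0.0132
gripper_force: 39.4
time: 11.02
tool_pos: [0.4956, 0.0878, 0.0618]
tcp_rot: [0.0, 0.877, 0.481, 0.0]
contact_force: [-0.2, -0.2, -1.6]
opening: 0.0133
gripper_force: 39.4
shift [0.03 0.06 0.88] turn 0.4 | pos [0.4956 0.0878 0.0618] yaw -32.5 j7 -0.34 tilt 0.06 t 11.02
```

```bash

python3 -m creep '[[0,0,0.3,0,0],[0,0,0.6,0,0],[0,0,0.6,0,0],[0,0,0.6,0,0]]'
python3 -m creep '[[0,0,0.2,0,0],[0,0,0.2,0,0],[0,0,0.2,0,0]]'
```

```text
time: 11.35
tool_pos: [0.4951, 0.0882, 0.0555]
tcp_rot: [-0.0, 0.877, 0.481, 0.0]
contact_force: [0.4, -0.1, 0.2]
opening: 0.0133
gripper_force: 39.4
time: 11.6
tool_pos: [0.495, 0.0881, 0.0533]
tcp_rot: [-0.0, 0.877, 0.481, 0.0]
contact_force: [0.2, 0.8, 0.0]
opening: 0.013
gripper_force: 39.4
```

```bash

python3 -m creep '[[0,0,0.15,0,0],[0,0,0.15,0,0],[0,0,0.15,0,0]]'
```

```text
time: 11.85
tool_pos: [0.4952, 0.088, 0.0529]
tcp_rot: [-0.001, 0.877, 0.481, 0.0]
contact_force: [-2.8, 0.2, 10.5]
opening: 0.0132
gripper_force: 41.1
```

```bash

python3 -m creep '[[0,0,0,0,0.4],[0,0,0,0,0.4],[0,0,0,0,0.4],[0,0,-0.5,0,0.4],[0,0,-3,0,0.5],[0,0,-7,0,1],[0,0,-11,0,1],[0,0,-13,0,1],[0,0,-13,0,1],[0,0,-13,0,1]]' 40
python3 go.py 527.1 -388.3 160 147.1
```

```text
time: 12.68
tool_pos: [0.4956, 0.0884, 0.1829]
tcp_rot: [-0.0, 0.877, 0.481, 0.001]
contact_force: [-0.3, -0.2, -0.3]
opening: 0.0853
gripper_force: 0.0
shift [-38.54  28.24   2.21] turn 0.4 | pos [0.4956 0.0884 0.1829] yaw -32.5 j7 -0.51 tilt 0.17 t 12.68
```

```bash

python3 -m creep '[[-20,14.6,0,0,1],[-20,14.6,0,0,1],[-20,14.6,0,0,1],[-20,14.6,0,0,1],[-20,14.6,0,0,1],[-20,14.6,0,0,1],[-20,14.6,0,0,1]]' 40
python3 -m creep '[[-18.5,13.6,2.2,0,1],[-18.5,13.6,2.2,0,1],[-18.5,13.6,2.2,0,1],[-18.5,13.6,2.2,0,1],[-18.5,13.6,2.2,0,1],[-18.5,13.6,2.2,0,1],[-18.5,13.6,2.2,0,1],[-18.5,13.6,2.2,0,1]]' 40
python3 go.py 527.1 -388.3 46 147.1
python3 - <<'E'
from h import *
p,d,c=snap("scene"); cv2.imwrite("pics/s3.png",cv2.resize(p[160:280,80:240],None,fx=4,fy=4,interpolation=2))
p,d,c=snap("top"); cv2.imwrite("pics/t3.png",cv2.resize(p[180:340,200:460],None,fx=3,fy=3,interpolation=2))
E
```

```text
time: 13.27
tool_pos: [0.5079, -0.1695, 0.1813]
tcp_rot: [0.003, 0.88, 0.475, -0.002]
contact_force: [-0.5, -1.1, 0.9]
opening: 0.0849
gripper_force: 0.0
time: 13.93
tool_pos: [0.5243, -0.3889, 0.1576]
tcp_rot: [-0.002, 0.877, 0.48, -0.001]
contact_force: [-0.7, 0.5, 0.2]
opening: 0.0854
gripper_force: 0.0
shift [ 0.2   0.24 11.16] turn 0.2 | pos [ 0.5243 -0.3889  0.1576] yaw -32.7 j7 0.42 tilt 0.23 t 13.93
```

View pics/s3.png

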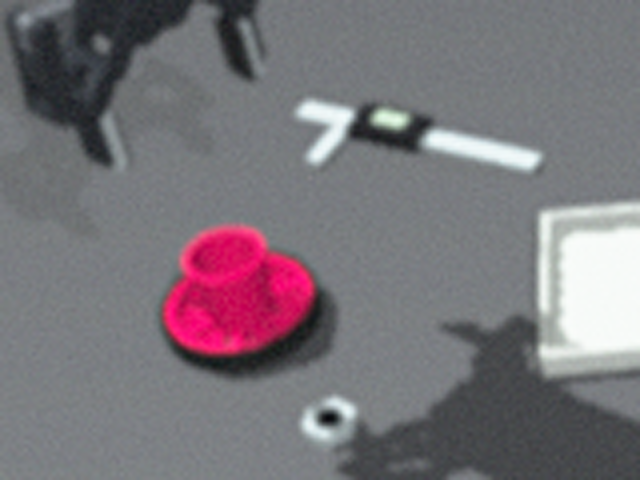

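View pics/t3.png

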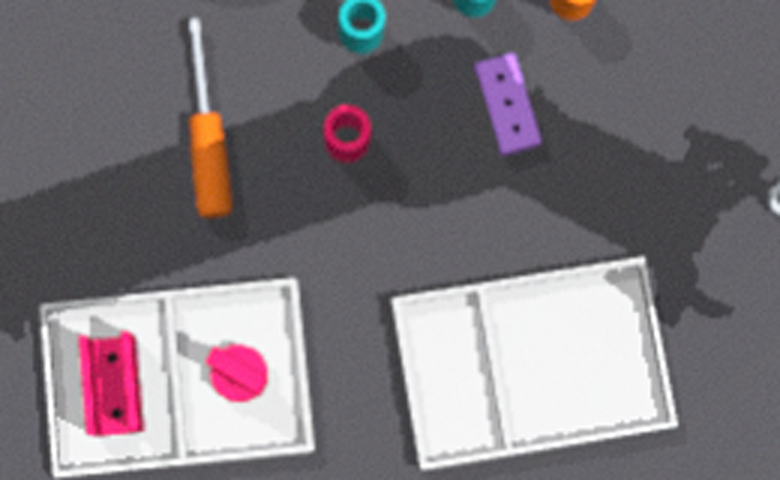

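Bracket and knob both stand in the left tray (crop 112,385 and 240,373). The wheel's hub rim is at scene crop (224,255). A quick cross-check of the hub centre first, then I descend.

```bash
python3 - <<'E'
from h import *
c=imaging.camera_info("scene"); print(onplane(c,[136,223.75],.052).round(4))
E
python3 -m creep '[[0.2,0.2,3,0,1],[0.2,0.2,6,0,1],[0.2,0.2,7,0,1],[0.2,0.2,7,0,1],[0.2,0.2,7,0,1]]' 50
python3 go.py 527.1 -388.3 48 147.1
```

```text
[[ 0.5347 -0.3865  0.052 ]]
time: 14.45
tool_pos: [0.5293, -0.3864, 0.0899]
tcp_rot: [-0.0, 0.876, 0.482, -0.0]
contact_force: [0.2, -0.7, 0.5]
opening: 0.0857
gripper_force: 0.0
shift [-0.28 -0.08  4.19] turn 0.5 | pos [ 0.5293 -0.3864  0.0899] yaw -32.4 j7 0.46 tilt 0.05 t 14.45
```

```bash

python3 -m creep '[[0,0,2,0,1],[0,0,3.5,0,1],[0,0,4.1,0,1],[0,0,4.1,0,1],[0,0,4.1,0,0.5],[0,0,4.1,0,0.4],[0,0,4.1,0,0.3],[0,0,4.1,0,0.2],[0,0,4.1,0,0],[0,0,4.1,0,0]]' 60
python3 -m creep '[[0,0,0,0,0],[0,0,0,0,0],[0,0,0,0,0],[0,0,0,0,0]]' 60
python3 go.py 502.1 -154.8 150 147.1
```

```text
time: 15.28
tool_pos: [0.5293, -0.388, 0.0503]
tcp_rot: [0.001, 0.877, 0.481, 0.001]
contact_force: [-1.5, 1.5, 5.3]
opening: 0.0437
gripper_force: 60.2
time: 15.62
tool_pos: [0.5293, -0.3881, 0.0503]
tcp_rot: [0.001, 0.877, 0.481, 0.001]
contact_force: [-1.9, 1.1, 5.7]
opening: 0.0435
gripper_force: 60.2
shift [ 18.22 -14.81  -9.98] turn 0.4 | pos [ 0.5293 -0.3881  0.0503] yaw -32.5 j7 0.49 tilt 0.09 t 15.62
```

```bash

python3 -m creep '[[0,0,-1,0,0],[0,0,-3,0,0],[0,0,-6,0,0],[0,0,-9,0,0],[0,0,-10,0,0],[0,0,-10,0,0]]' 60
python3 -m creep '[[2,-1.6,0,0,0],[5,-4,0,0,0],[8,-6.5,0,0,0],[11,-8.9,0,0,0],[14,-11.4,0,0,0],[16.5,-13.4,0,0,0],[18.2,-14.8,0,0,0],[18.2,-14.8,0,0,0],[18.2,-14.8,0,0,0]]' 60
python3 go.py 502.1 -154.8 54 147.1
python3 - <<'E'
from h import *
p,d,c=snap("scene"); cv2.imwrite("pics/s4.png",cv2.resize(p[120:280,170:350],None,fx=3.5,fy=3.5,interpolation=2))
E
```

```text
time: 16.12
tool_pos: [0.5302, -0.3892, 0.1524]
tcp_rot: [0.003, 0.877, 0.481, 0.002]
contact_force: [0.3, -0.8, -1.8]
opening: 0.0436
gripper_force: 61.3
time: 16.87
tool_pos: [0.501, -0.1524, 0.1474]
tcp_rot: [-0.001, 0.876, 0.483, -0.001]
contact_force: [-0.3, -1.3, -1.4]
opening: 0.0435
gripper_force: 61.5
shift [-0.14  0.25  9.34] turn 0.6 | pos [ 0.501  -0.1524  0.1474] yaw -32.3 j7 0.06 tilt 0.15 t 16.87
```

View pics/s4.png

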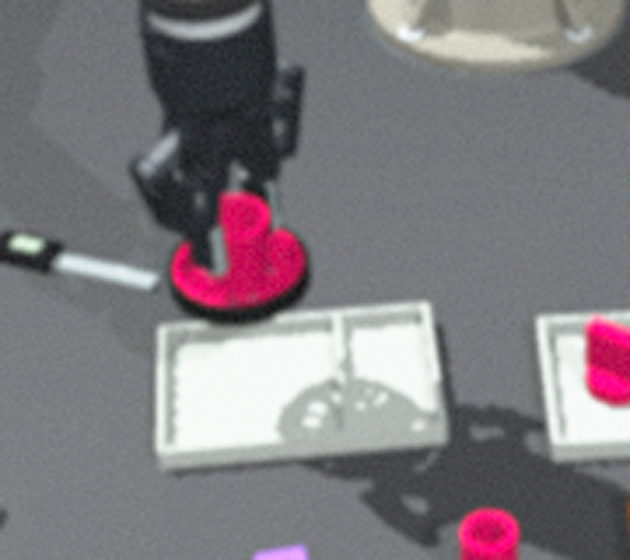

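The wheel is held level by its hub (crop 240,235), above the tray. Lowering it.

```bash

python3 -m creep '[[-0.1,0.1,2.5,0,0],[-0.1,0.1,5,0,0],[-0.1,0.1,7,0,0],[-0.1,0.1,8,0,0],[-0.1,0.1,8.6,0,0],[-0.1,0.1,8.6,0,0],[-0.1,0.1,8.6,0,0]]' 60
python3 -m creep '[[0,0,0.2,0,0],[0,0,0.3,0,0],[0,0,0.3,0,0],[0,0,0.3,0,0]]'
python3 -m creep '[[0,0,0.2,0,0],[0,0,0.2,0,0],[0,0,0.2,0,0]]'
```

```text
time: 17.5
tool_pos: [0.5024, -0.157, 0.0633]
tcp_rot: [0.0, 0.877, 0.481, 0.0]
contact_force: [0.2, 0.2, -0.9]
opening: 0.0435
gripper_force: 61.5
time: 17.83
tool_pos: [0.5024, -0.1559, 0.0602]
tcp_rot: [0.0, 0.877, 0.481, 0.0]
contact_force: [-0.3, 0.7, -1.2]
opening: 0.0435
gripper_force: 61.5
time: 18.08
tool_pos: [0.502, -0.1558, 0.0577]
tcp_rot: [-0.0, 0.877, 0.481, 0.0]
contact_force: [0.5, -0.4, -1.8]
opening: 0.0438
gripper_force: 61.5
```

```bash

python3 -m creep '[[0,0,0.2,0,0],[0,0,0.2,0,0],[0,0,0.2,0,0]]'
python3 -m creep '[[0,0,0.15,0,0],[0,0,0.15,0,0],[0,0,0.15,0,0]]'
```

```text
time: 18.33
tool_pos: [0.502, -0.1559, 0.0556]
tcp_rot: [-0.0, 0.877, 0.481, -0.0]
contact_force: [0.7, 0.1, -2.0]
opening: 0.0435
gripper_force: 61.5
time: 18.58
tool_pos: [0.5022, -0.156, 0.0543]
tcp_rot: [0.0, 0.877, 0.481, 0.0]
contact_force: [-0.6, -0.7, -1.7]
opening: 0.0434
gripper_force: 61.5
```

```bash

python3 -m creep '[[0,0,0.15,0,0],[0,0,0.15,0,0],[0,0,0.15,0,0]]'
python3 -m creep '[[0,0,0.1,0,0],[0,0,0.1,0,0],[0,0,0.1,0,0]]'
```

```text
time: 18.83
tool_pos: [0.5022, -0.156, 0.0542]
tcp_rot: [-0.001, 0.877, 0.481, 0.001]
contact_force: [-3.2, 2.1, 13.0]
opening: 0.0433
gripper_force: 62.5
time: 19.08
tool_pos: [0.5023, -0.156, 0.0541]
tcp_rot: [-0.001, 0.877, 0.481, 0.001]
contact_force: [-5.8, 3.6, 22.2]
opening: 0.0433
gripper_force: 63.2
```

```bash

python3 -m creep '[[0,0,-0.2,0,0.8],[0,0,-0.2,0,1],[0,0,-0.2,0,1],[0,0,-0.2,0,1],[0,0,-3,0,1],[0,0,-7,0,1],[0,0,-11,0,1],[0,0,-13,0,1],[0,0,-13,0,1],[0,0,-13,0,1]]' 40
python3 - <<'E'
from go import *
rel(548.1,379.6,160,147.1); rel(520,110,185,147.1)
E
```

```text
time: 19.92
tool_pos: [0.5027, -0.1558, 0.1825]
tcp_rot: [0.0, 0.877, 0.481, 0.001]
contact_force: [-0.1, -0.4, -0.2]
opening: 0.0854
gripper_force: 0.0
shift [ 47.61 -24.9    2.28] turn 0.4 | pos [ 0.5027 -0.1558  0.1825] yaw -32.5 j7 0.02 tilt 0.13 t 19.92
shift [ 23.36 -12.8   -0.24] turn 0.4 | pos [ 0.5027 -0.1558  0.1825] yaw -32.5 j7 0.02 tilt 0.13 t 19.92
```

```bash

python3 -m creep '[[24,-12.5,0,0,1],[24,-12.5,0,0,1],[24,-12.5,0,0,1],[24,-12.5,0,0,1],[24,-12.5,0,0,1],[24,-12.5,0,0,1],[24,-12.5,0,0,1],[24,-12.5,0,0,1]]' 40
python3 -m creep '[[23.6,-12.4,2,0,1],[23.6,-12.4,2,0,1],[23.6,-12.4,2,0,1],[23.6,-12.4,2,0,1],[23.6,-12.4,2,0,1],[23.6,-12.4,2,0,1],[23.6,-12.4,2,0,1],[23.6,-12.4,2,0,1],[23.6,-12.4,2,0,1]]' 40
python3 go.py 548.1 379.6 52 147.1
python3 - <<'E'
from h import *
p,d,c=snap("scene"); cv2.imwrite("pics/s5.png",cv2.resize(p[160:320,170:510],None,fx=2.3,fy=2.3,interpolation=2))
m=pink(p)
for n,b,z in(("sleeve",(455,215,500,260),.058),("hub",(200,200,300,255),.056)):
    uv,P=cloud(p,d,c,b,m); k=(P[:,2]>z-.004)&(P[:,2]<z+.012)&(d[uv[:,1],uv[:,0]]>.3); Q=onplane(c,uv[k],z); print(n,k.sum(),rect(Q[:,:2]),Q.mean(0).round(4))
p,d,c=snap("top"); m=pink(p)
uv,P=cloud(p,d,c,(335,262,430,340),m); k=(P[:,2]>.052)&(P[:,2]<.07)&(d[uv[:,1],uv[:,0]]>.3); Q=onplane(c,uv[k],.056); print("hub top",k.sum(),rect(Q[:,:2]),Q.mean(0).round(4))
Q=onplane(c,uv,.012);print("all",rect(Q[:,:2]))
E
```

```text
time: 20.58
tool_pos: [0.5244, 0.1209, 0.1793]
tcp_rot: [-0.001, 0.874, 0.486, -0.001]
contact_force: [0.6, -0.1, 0.5]
opening: 0.0856
gripper_force: 0.0
time: 21.33
tool_pos: [0.5468, 0.3789, 0.1593]
tcp_rot: [0.001, 0.876, 0.482, -0.002]
contact_force: [0.9, -1.4, -0.0]
opening: 0.0857
gripper_force: 0.0
shift [ 0.18  0.08 10.73] turn 0.5 | pos [0.5468 0.3789 0.1593] yaw -32.4 j7 -0.83 tilt 0.24 t 21.33
sleeve 197 [553.8 380.3  45.3  42.2  24.4] [0.5535 0.3803 0.058 ]
hub 84 [ 505.7 -157.2   46.8   43.5   38.7] [ 0.506  -0.1572  0.056 ]
hub top 112 [ 501.  -156.8   44.3   41.7   88.6] [ 0.5005 -0.158   0.056 ]
all [ 501.2 -158.1   84.6   82.8   -2.2]
```

View pics/s5.png

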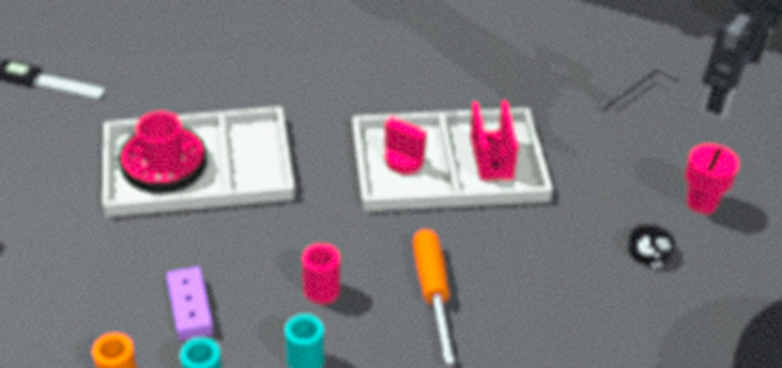

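The wheel lies in the big bay (crop 160,150) and the bracket and knob are in place. The sleeve (crop 712,178) is under the open gripper. Gripping it now.

```bash

python3 -m creep '[[0.3,0.3,3,0,1],[0.3,0.3,6,0,1],[0.3,0.3,8.5,0,1],[0.3,0.3,10,0,1],[0.3,0.3,10.5,0,1],[0.3,0.3,10.5,0,1],[0.3,0.3,10.5,0,0.6],[0.3,0.3,10.5,0,0.3],[0.3,0.3,10.5,0,0]]' 40
python3 -m creep '[[0,0,0,0,0],[0,0,0,0,0],[0,0,0,0,0],[0,0,0,0,0],[0,0,0,0,0]]' 40
python3 -m creep '[[0,0,-2,0,0],[0,0,-5,0,0],[0,0,-8,0,0],[0,0,-11,0,0],[0,0,-12,0,0],[0,0,-12,0,0],[0,0,-12,0,0]]' 40
python3 go.py 503.4 -157 180 147.1
```

```text
time: 22.18
tool_pos: [0.5529, 0.3807, 0.0586]
tcp_rot: [-0.0, 0.877, 0.481, 0.001]
contact_force: [0.1, 0.4, -0.0]
opening: 0.0513
gripper_force: 0.2
time: 22.6
tool_pos: [0.5527, 0.3809, 0.0586]
tcp_rot: [-0.0, 0.877, 0.481, 0.001]
contact_force: [-0.8, 0.4, 7.2]
opening: 0.0445
gripper_force: 40.8
time: 23.18
tool_pos: [0.5514, 0.3803, 0.1764]
tcp_rot: [-0.0, 0.877, 0.481, -0.0]
contact_force: [0.3, 0.5, -1.4]
opening: 0.0449
gripper_force: 41.1
shift [-47.91  24.79  -0.38] turn 0.4 | pos [0.5514 0.3803 0.1764] yaw -32.5 j7 -0.83 tilt 0.03 t 23.18
```

```bash

python3 -m creep '[[-24,12.4,0,0,0],[-24,12.4,0,0,0],[-24,12.4,0,0,0],[-24,12.4,0,0,0],[-24,12.4,0,0,0],[-24,12.4,0,0,0],[-24,12.4,0,0,0],[-24,12.4,0,0,0]]' 40
python3 -m creep '[[-23.8,12.3,0,0,0],[-23.8,12.3,0,0,0],[-23.8,12.3,0,0,0],[-23.8,12.3,0,0,0],[-23.8,12.3,0,0,0],[-23.8,12.3,0,0,0],[-23.8,12.3,0,0,0],[-23.8,12.3,0,0,0],[-23.8,12.3,0,0,0]]' 40
python3 go.py 503 -155 120 147.1
```

```text
time: 23.85
tool_pos: [0.5251, 0.1042, 0.1752]
tcp_rot: [0.0, 0.879, 0.477, -0.002]
contact_force: [0.9, -0.5, -0.9]
opening: 0.0448
gripper_force: 41.1
time: 24.6
tool_pos: [0.5025, -0.1556, 0.1753]
tcp_rot: [-0.001, 0.877, 0.48, -0.001]
contact_force: [0.6, 1.1, -1.7]
opening: 0.0445
gripper_force: 41.1
shift [0.09 0.02 5.53] turn 0.3 | pos [ 0.5025 -0.1556  0.1753] yaw -32.6 j7 0.03 tilt 0.16 t 24.6
```

```bash

python3 -m creep '[[0.1,0,2,0,0],[0.1,0,4,0,0],[0.1,0,5.2,0,0],[0.1,0,5.2,0,0],[0.1,0,5.2,0,0],[0.1,0,5.2,0,0]]' 40
python3 go.py 503 -155 110 147.1
python3 - <<'E'
from h import *
p,d,c=snap("scene"); cv2.imwrite("pics/s6.png",cv2.resize(p[170:260,200:310],None,fx=6,fy=6,interpolation=2))
E
```

```text
time: 25.1
tool_pos: [0.5046, -0.1543, 0.1252]
tcp_rot: [0.0, 0.876, 0.482, 0.0]
contact_force: [0.1, -0.5, -0.7]
opening: 0.0447
gripper_force: 41.1
shift [-0.15 -0.1   1.52] turn 0.5 | pos [ 0.5046 -0.1543  0.1252] yaw -32.4 j7 0.09 tilt 0.04 t 25.1
```

View pics/s6.png

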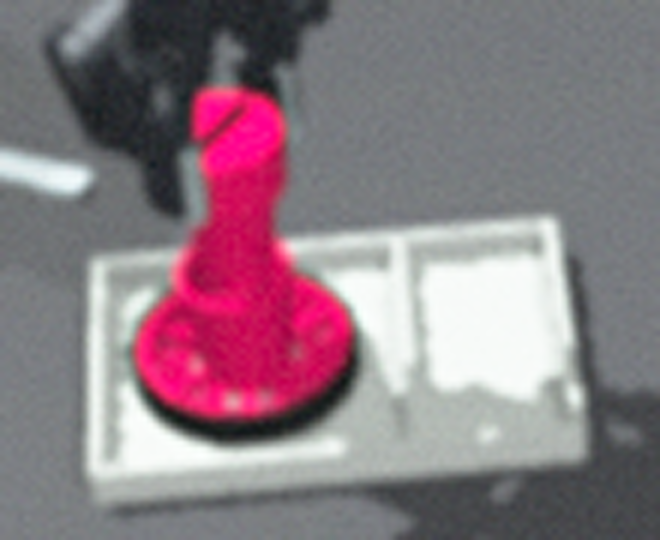

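The sleeve foot (crop ~242,270) is within about 2 mm of the hub rim centre (~237,270), inside the capture range. I nudge it across and insert.

```bash

python3 -m creep '[[-0.15,0,0.5,0,0],[-0.15,0,1,0,0],[-0.15,0,1.4,0,0],[-0.15,0,1.4,0,0],[-0.15,0,1.4,0,0]]' 40
python3 -m creep '[[0,0,0.4,0,0],[0,0,0.8,0,0],[0,0,0.8,0,0],[0,0,0.8,0,0]]' 40
```

```text
time: 25.57
tool_pos: [0.503, -0.156, 0.1105]
tcp_rot: [-0.0, 0.877, 0.481, -0.0]
contact_force: [-0.7, -0.2, -0.6]
opening: 0.0447
gripper_force: 41.1
time: 25.9
tool_pos: [0.503, -0.156, 0.1025]
tcp_rot: [-0.0, 0.877, 0.481, -0.0]
contact_force: [-0.3, -0.1, -0.7]
opening: 0.0446
gripper_force: 41.1
```

Entered freely (foot about 12 mm below the rim).

```bash

python3 -m creep '[[0,0,0.4,0,0],[0,0,0.8,0,0],[0,0,0.8,0,0],[0,0,0.8,0,0]]' 40
python3 -m creep '[[0,0,0.3,0,0],[0,0,0.6,0,0],[0,0,0.6,0,0],[0,0,0.6,0,0]]' 40
```

```text
time: 26.23
tool_pos: [0.5029, -0.156, 0.0944]
tcp_rot: [-0.0, 0.877, 0.481, -0.0]
contact_force: [-0.2, 0.1, -0.5]
opening: 0.0448
gripper_force: 41.1
time: 26.57
tool_pos: [0.503, -0.156, 0.0885]
tcp_rot: [-0.0, 0.877, 0.481, -0.0]
contact_force: [-0.3, -0.4, -1.4]
opening: 0.0448
gripper_force: 41.1
```

```bash

python3 -m creep '[[0,0,0.3,0,0],[0,0,0.5,0,0],[0,0,0.5,0,0],[0,0,0.5,0,0]]' 40
python3 -m creep '[[0,0,0.2,0,0],[0,0,0.2,0,0],[0,0,0.2,0,0]]' 40
```

```text
time: 26.9
tool_pos: [0.5031, -0.156, 0.0836]
tcp_rot: [-0.0, 0.877, 0.481, -0.0]
contact_force: [-0.0, -0.6, -0.7]
opening: 0.0446
gripper_force: 41.1
time: 27.15
tool_pos: [0.5031, -0.156, 0.0817]
tcp_rot: [-0.0, 0.877, 0.481, -0.0]
contact_force: [-0.9, -0.0, -0.6]
opening: 0.0449
gripper_force: 41.1
```

```bash

python3 -m creep '[[0,0,0.2,0,0],[0,0,0.2,0,0],[0,0,0.2,0,0]]' 40
python3 -m creep '[[0,0,0.1,0,0],[0,0,0.1,0,0]]' 40
```

```text
time: 27.4
tool_pos: [0.5033, -0.1562, 0.0808]
tcp_rot: [-0.0, 0.877, 0.481, 0.0]
contact_force: [-3.3, 1.2, 8.7]
opening: 0.045
gripper_force: 42.0
time: 27.57
tool_pos: [0.5033, -0.1563, 0.0807]
tcp_rot: [-0.001, 0.877, 0.481, 0.001]
contact_force: [-5.4, 2.3, 17.4]
opening: 0.0449
gripper_force: 43.0
```

Seated at the predicted height. I release it and go for the spacer.

```bash

python3 -m creep '[[0,0,-0.1,0,0.8],[0,0,-0.1,0,1],[0,0,-0.1,0,1],[0,0,-0.1,0,1],[0,0,-3,0,1],[0,0,-7,0,1],[0,0,-10,0,1],[0,0,-10,0,0.65],[0,0,-10,0,0.65]]' 40
python3 go.py 666.5 8 150 147.1
```

```text
time: 28.32
tool_pos: [0.5043, -0.1562, 0.1802]
tcp_rot: [0.001, 0.877, 0.481, 0.002]
contact_force: [-0.5, -0.5, -0.1]
opening: 0.0641
gripper_force: 0.0
shift [22.55  4.86  3.08] turn 0.4 | pos [ 0.5043 -0.1562  0.1802] yaw -32.5 j7 0.03 tilt 0.21 t 28.32
```

```bash

python3 -m creep '[[22.5,4.9,3,0,0.65],[22.5,4.9,3,0,0.65],[22.5,4.9,3,0,0.65],[22.5,4.9,3,0,0.65],[22.5,4.9,3,0,0.65],[22.5,4.9,3,0,0.65],[22.5,4.9,3,0,0.65],[22.5,4.9,3,0,0.65]]' 40
python3 go.py 666.5 8 40 147.1
python3 - <<'E'
from h import *
p,d,c=snap("scene"); cv2.imwrite("pics/s7.png",cv2.resize(p[190:340,200:360],None,fx=3.7,fy=3.7,interpolation=2))
E
```

```text
time: 28.98
tool_pos: [0.6648, 0.0093, 0.1459]
tcp_rot: [-0.001, 0.876, 0.483, -0.002]
contact_force: [-0.3, -0.9, -0.2]
opening: 0.0555
gripper_force: 0.0
shift [1.000e-02 2.500e-01 1.059e+01] turn 0.6 | pos [0.6648 0.0093 0.1459] yaw -32.3 j7 -0.22 tilt 0.24 t 28.98
```

View pics/s7.png

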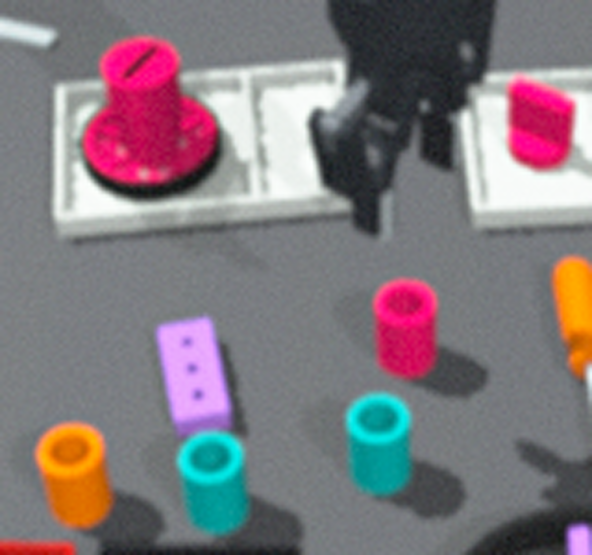

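The sleeve is seated in the hub (crop 140,65). The pink spacer (405,330) is clear of the turquoise tube (380,445). Descending.

```bash

python3 -m creep '[[0,0.2,3,0,0.65],[0,0.2,6,0,0.65],[0,0.2,8.5,0,0.65],[0,0.2,10,0,0.65],[0,0.2,10.4,0,0.65],[0,0.2,10.4,0,0.65],[0,0.2,10.4,0,0.65],[0,0.2,10.4,0,0.3],[0,0.2,10.4,0,0]]' 40
python3 -m creep '[[0,0,0,0,0],[0,0,0,0,0],[0,0,0,0,0],[0,0,0,0,0],[0,0,0,0,0]]' 40
python3 -m creep '[[0,0,-2,0,0],[0,0,-5,0,0],[0,0,-8,0,0],[0,0,-11,0,0],[0,0,-12,0,0],[0,0,-12,0,0],[0,0,-12,0,0]]' 40
python3 go.py 490 -65 150 147.1
```

```text
time: 29.78
tool_pos: [0.6682, 0.0061, 0.0467]
tcp_rot: [0.001, 0.877, 0.481, 0.001]
contact_force: [-3.5, 0.2, 13.0]
opening: 0.0328
gripper_force: 40.2
time: 30.2
tool_pos: [0.6684, 0.0061, 0.0469]
tcp_rot: [0.001, 0.877, 0.481, 0.001]
contact_force: [-1.8, -0.1, 6.2]
opening: 0.033
gripper_force: 39.8
time: 30.78
tool_pos: [0.6668, 0.0067, 0.1645]
tcp_rot: [-0.0, 0.877, 0.481, 0.0]
contact_force: [0.6, -0.3, -1.2]
opening: 0.0326
gripper_force: 39.9
shift [-15.54 -11.07   1.45] turn 0.4 | pos [0.6668 0.0067 0.1645] yaw -32.5 j7 -0.22 tilt 0.04 t 30.78
```

```bash

python3 -m creep '[[-15.5,-11.1,1,0,0],[-15.5,-11.1,1,0,0],[-15.5,-11.1,1,0,0],[-15.5,-11.1,1,0,0],[-15.5,-11.1,1,0,0],[-15.5,-11.1,1,0,0],[-15.5,-11.1,1,0,0],[-15.5,-11.1,1,0,0]]' 40
python3 -m creep '[[0,0,3,0,0],[0,0,6,0,0],[0,0,8,0,0],[0,0,9,0,0],[0,0,9.3,0,0],[0,0,9.3,0,0],[0,0,9.3,0,0]]' 40
python3 go.py 490 -65 52 147.1
```

```text
time: 31.45
tool_pos: [0.4903, -0.0639, 0.154]
tcp_rot: [-0.0, 0.876, 0.482, -0.0]
contact_force: [0.5, -0.3, -0.4]
opening: 0.0328
gripper_force: 40.0
time: 32.03
tool_pos: [0.4914, -0.065, 0.0625]
tcp_rot: [0.001, 0.877, 0.481, 0.001]
contact_force: [0.9, 0.1, 0.2]
opening: 0.0328
gripper_force: 40.0
shift [-0.08 -0.11  1.05] turn 0.4 | pos [ 0.4914 -0.065   0.0625] yaw -32.5 j7 -0.0 tilt 0.1 t 32.03
```

```bash

python3 -m creep '[[-0.1,-0.1,0.4,0,0],[-0.1,-0.1,0.9,0,0],[-0.1,-0.1,0.9,0,0],[-0.1,-0.1,0.9,0,0]]' 40
python3 -m creep '[[0,0,0.15,0,0],[0,0,0.15,0,0],[0,0,0.15,0,0]]' 40
```

```text
time: 32.37
tool_pos: [0.4887, -0.0649, 0.0529]
tcp_rot: [-0.0, 0.877, 0.481, 0.0]
contact_force: [0.0, -0.6, -0.3]
opening: 0.0328
gripper_force: 40.0
time: 32.62
tool_pos: [0.4889, -0.065, 0.0514]
tcp_rot: [-0.0, 0.877, 0.481, 0.0]
contact_force: [-0.4, -1.3, 0.9]
opening: 0.0329
gripper_force: 40.0
```

```bash

python3 -m creep '[[0,0,0.15,0,0],[0,0,0.15,0,0]]' 40
python3 -m creep '[[0,0,0,0,0.6],[0,0,0,0,0.6],[0,0,0,0,0.6],[0,0,-0.5,0,0.6],[0,0,-3,0,0.6],[0,0,-7,0,0.6],[0,0,-11,0,0.6],[0,0,-14,0,0.6],[0,0,-14,0,0.6]]' 40
python3 -m creep '[[10,20,-2,0,0.6],[10,20,-2,0,0.6],[10,20,-2,0,0.6],[10,20,-2,0,0.6],[10,20,-2,0,0.6],[10,20,-2,0,0.6],[10,20,-2,0,0.6],[10,20,-2,0,0.6],[10,20,-2,0,0.6]]' 40
python3 - <<'E'
from h import *
p,d,c=snap("scene"); cv2.imwrite("pics/s8.png",cv2.resize(p[180:280,190:430],None,fx=3.3,fy=3.3,interpolation=2))
p,d,c=snap("top"); cv2.imwrite("pics/t8.png",cv2.resize(p[250:350,200:440],None,fx=3.3,fy=3.3,interpolation=2))
m=pink(p)
for n,b,z in(("bracket",(210,275,255,340),.050),("knob",(258,275,300,340),.052),("spacer",(335,280,368,335),.050),("sleeve",(368,265,425,335),.080)):
    uv,P=cloud(p,d,c,b,m); k=(P[:,2]>z-.005)&(P[:,2]<z+.01)&(d[uv[:,1],uv[:,0]]>.3); Q=onplane(c,uv[k],z); print(n,k.sum(),rect(Q[:,:2]) if k.sum() else 0,np.percentile(P[k][:,2],90).round(4))
E
```

```text
time: 32.78
tool_pos: [0.4891, -0.0652, 0.0508]
tcp_rot: [-0.001, 0.877, 0.481, 0.0]
contact_force: [-3.1, 1.6, 10.7]
opening: 0.0326
gripper_force: 41.0
time: 33.53
tool_pos: [0.4926, -0.0663, 0.1954]
tcp_rot: [0.002, 0.877, 0.481, 0.005]
contact_force: [0.7, -0.3, -0.4]
opening: 0.0512
gripper_force: 0.0
time: 34.28
tool_pos: [0.7098, -0.0885, 0.2093]
tcp_rot: [-0.001, 0.877, 0.481, -0.001]
contact_force: [0.0, 0.5, -0.3]
opening: 0.0513
gripper_force: 0.0
bracket 161 [487.7 176.6  68.6  36.6   4.5] 0.0523Traceback (most recent call last):
  File "<stdin>", line 6, in <module>
    return _quantile_unchecked(
        a, q, axis, out, overwrite_input, method, keepdims, weights)
    return _ureduce(a,
                    func=_quantile_ureduce_func,
    ...<5 lines>...
                    overwrite_input=overwrite_input,
                    method=method)
    r = func(a, **kwargs)
    result = _quantile(arr,
                       quantiles=q,
    ...<2 lines>...
                       out=out,
                       weights=wgt)
    slices_having_nans = np.isnan(arr[-1, ...])
                                  ~~~^^^^^^^^^
IndexError: index -1 is out of bounds for axis 0 with size 0
```

View pics/s8.png

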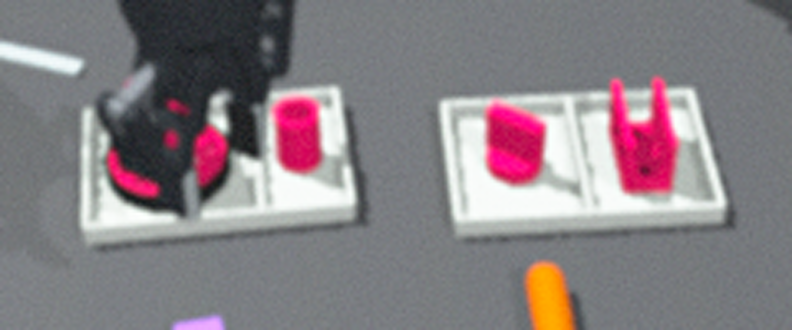

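View pics/t8.png

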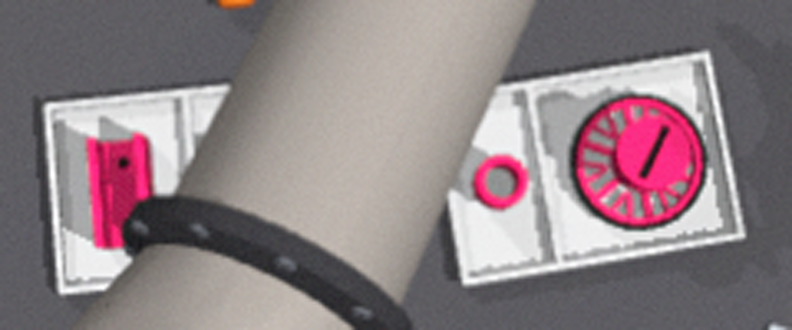

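All five parts stand in their bays: spacer ring at (500,182) and slotted sleeve head at (655,153) in the top crop, knob and bracket at (515,145) and (645,150) in the scene crop. One last numeric check of the wheel tray.

```bash
python3 - <<'E'
from h import *
p,d,c=snap("top"); m=pink(p)
Y=np.array([-.143,.990]);X=np.array([.990,.143]);T=np.array([497.7,-124.1])
for n,b,z in(("spacer",(338,280,362,335),.050),("sleeve",(368,265,425,335),.086)):
    uv,P=cloud(p,d,c,b,m); k=(P[:,2]>z-.005)&(P[:,2]<z+.01)&(d[uv[:,1],uv[:,0]]>.3); Q=onplane(c,uv[k],z); q=rect(Q[:,:2]); e=q[:2]-T
    print(n,q,"tray",(X@e).round(1),(Y@e).round(1),"z",np.percentile(P[k][:,2],[10,50,90]).round(4))
uv,P=cloud(p,d,c,(368,265,425,335),m); q=rect(onplane(c,uv,.012)[:,:2]); e=q[:2]-T; print("wheel",q,X@e,Y@e)
s=state(); print(s["time"],s["contact_force"],s["joint_velocities"].round(3))
E
```

```text
spacer [487.9 -64.8  31.4  31.3  88.3] tray -1.2 60.1 z [0.047  0.0502 0.0531]
sleeve [ 501.8 -156.4   43.    42.9   87.6] tray -0.6 -32.6 z [0.0813 0.0824 0.0846]
wheel [ 501.2 -158.1   84.5   82.7   -2.8] -1.3969999999999998 -34.1605
34.4333 [0.31210505 0.29669    0.30253115] [ 0.001  0.    -0.001 -0.008 -0.004  0.     0.001]
```

```bash
python3 -c "
from plant import r; print(r.hand_in())"
```

```text
the job is handed in; nothing more can be done
None
```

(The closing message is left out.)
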